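Space a reference tile in its jig and hold it tight

ROBOT

A 6-joint arm with a two-finger parallel gripper is mounted at the origin on a cart in front of the work surface, level with it; the furniture and walls round the work are solid. World frame = base frame: x ahead of the robot, y to its left, z up, the work surface at z = 0. Lengths are in m, angles in rad, forces in N, time in s.
With the tool pointing down it reaches from about 0.35 to 0.975 m from the base axis. Payload 4.9 kg.
Tool frame: the origin (TCP) lies at the very end of the fingers, on their centre line; the grasp point (between the pads) lies 19 mm behind it; z points along the fingers, y is the direction in which the jaws open and shut (so a half turn about z gives the same grasp; the last joint's range is limited). The gripper opens to 85 mm and grips with 20 to 120 N. Pads are 22 mm wide; open, the fingers measure 114 mm over their backs; the gripper's body (76 mm by 85 mm) begins 54 mm behind the grasp point. The pads swing forward as they close: fully open they stand 13 mm farther back than shut.
Start: joints at [1.116, 0.053, 1.613, -0, 1.476, -0.119], TCP at [0.206, 0.59, 0.231] pointing down, gripper open.
Joint ranges: [-3.01, 3.01], [-1.01, 2.22], [0.06, 2.58], [-1.02, 4.17], [0.09, 2.62], [-3.14, 3.14]. Speed limits (rad/s): [2.57, 2.57, 3.14, 3.14, 3.14, 3.14].

INTERFACE

Orientations are given as a rotation vector (axis times angle).
In Python, from station import ctrl gives the robot as it stands.
- The arm moves only by the tool step_arm, never from a script. Its argument "moves" is a list of rows, each a list of 5 numbers: the opening, from 0 (shut) to 1 (fully open), then the shift along the world's x, y, z in m, then the turn about the world's z in degrees. A call has 1 to 20 rows; each row shifts and turns the pose as measured when the row begins; what a row does not reach is not made up. A row lasts 1/8 s, in which the tool goes at most 62.5 mm and 10.7 degrees, less where a joint would pass 70% of its speed; a pose out of reach is approached as far as the arm can. A call is refused whole if a number of a shift passes 0.0625 or a number of a turn 10.7, either way. A call with a gripper value outside its range is refused whole. The fingers move at their own pace and stop on an object; "newtons" is the grip in N (left out, the last holds). Time passes only in rows, so rows that do not move let the fingers close. It gives the time, the measured TCP pose, the force and the opening at its end, in the units of the state.
- ctrl.get_obs(): the state, without advancing time (a new reading comes with each control period).
- ctrl.get_image(name): name is "scene" or "top" or "wrist"; returns a dict with "color" (384x512x3 uint8, red, green, blue), "camera_matrix" (3x3 intrinsics, pixels), "R" (3x3) and "t" (3): a world point X has camera coordinates R X + t; the wrist camera has in their place "T_tool_cam" (4x4, takes a point from camera to tool coordinates, whose origin is the TCP and whose axes are the flange's). Camera axes: x right, y down, z forward; pixel columns grow to the right and rows downward; lengths in m; the calibration is good to about 2 mm. A picture is of the moment at which its call begins: read the wrist's pose just before it. There is no depth.
- ctrl.finish_job(): hands the job in, once; it reports no verdict.
Trained networks look in a picture, given as the dict that the camera call returned (one of the last four; its "shot" number tells which), for a name from the list of things; names that differ only in an ending like _2 or _b are one class to them, and where a whole thing is asked for, a point or a joint stands for the part that bears it (a point fixed in the world has none). Each returns a list of dicts, best first, with "p" (0 to 1); they miss things now and then, are a little off and sometimes report something else, mostly with a low value. They report only what shows in the picture. A call takes as long as a camera call. They do not tell look-alikes from the thing itself.
- ctrl.spot_in(picture, query): "bbox" ([left, top, right, bottom] in pixels, round what is visible of it).
The state is a dict: "t": time; "q": joint angles; "dq": joint speeds; "effort": joint torques, N m; "tool_pos": TCP position; "tool_rot": TCP orientation; "contact_force": force on the tool from outside, world axes, zero at the start; "wrist_torque": the same for the moment, N m; "opening": finger opening in m.
Only numpy, scipy, OpenCV 4.12 (cv2) and the standard library are available. Lean on these libraries where they do the work, as an engineer would, in place of code of your own. Each camera call takes 0.05 s, during which the arm holds its last target.

TASK

Stand the loose grey spacer block in the gap behind the white tile on the aluminium jig, only where the gap is wide enough for it (in front of the thinner of the two steel stops; do not force it in at the thicker one), down on the plate and let go of it. Then push the front edge of the tile firmly towards the stops, in line with the spacer, so that tile, spacer and stop are tight and square against each other, and finish while still holding the tile pressed like that. Leave the black-capped jar and the small sample cell where they stand.

Things in the scene. Friction and masses are not known exactly. Their poses are not given: they have to be found in the camera images.
- jig: Fixed aluminium jig: plate 160 (x) x 190 (y) x 8 mm high, with a fence along its far edge, 12 mm thick and 18 mm above the plate. Origin: centre of the plate's underside, on the table. Its x axis points from the open front edge (towards the robot) to the fence, z up; the fence's near face is at x = +64 mm. Its position and yaw vary.
- stop_thick: Thicker steel stop, fixed to the plate against the fence: 26 mm (x) x 40 (y) x 18 mm high. Origin: bottom edge of its rear face (on the fence), mid width, on the plate's top; axes parallel to the jig's. Its front face is at x = -26 mm, about 10 mm from the tile's rear edge: too narrow for the spacer. It sits 24 mm left or right of the jig's middle, which of the two varies.
- stop_thin: Thinner steel stop, fixed on the other side, 48 mm (centre to centre) from the thicker one: 15 mm (x) x 40 (y) x 18 mm high. Origin and axes likewise; its front face is at x = -15 mm, about 21 mm from the tile's rear edge: wide enough for the spacer.
- tile_center (a point): Centre of the loose white ceramic tile, 60 mm (x) x 100 (y) x 18 mm high, about 0.16 kg, lying flat on the jig's plate, its long edges roughly parallel to the fence (x axis towards the fence, z up). It slides easily on the polished plate (friction about 0.3) and turns if pushed far out of line with what it meets; pushed in line with the spacer, it lines up with it under some 10 N; 48 mm of bare plate lie in front of it.
- spacer_center (a point): Centre (half-way up) of the loose grey plastic spacer block, 16 mm thick (x) x 36 mm wide (y) x 46 mm high (z), about 60 g, standing upright on the table to the left of the jig, dark grip ribs near the top of its two 36 mm wide faces. In the gap, its thickness lies along the jig's x; stood on the plate it rises 28 mm above tile and stops, so it can be gripped by its upper half across its thickness or its width. Either end face may go either way.
- tile: The same tile; origin at the centre of its underside.
- spacer: The same spacer; origin at the centre of its underside.
- jar: Bystander: white jar with black screw cap, 52 mm wide, 107 mm high, loose; origin under its centre.
- sample_cell: Bystander: small clear sample cell with white cap, 23 mm wide, 62 mm high, loose; origin under its centre.
Mind the look-alikes: they are no part of the job. Leave any green look-alike of the spacer alone.

How it is judged:
By the outcome, as a careful person would: the job done as asked, in the order asked, and still so for the second after the job is handed in, while the arm keeps its last pose, push and grip.
It also fails if it takes over 48 s, if anything falls off the work surface, if the arm or the gripper's body presses on something with over 40 N, if the wrist force passes 120 N, or if a joint passes its speed limit or range.

## Working session

There is one attempt and no reset: what is moved stays moved. The work goes in short steps, Python scripts to look and compute and a tool call to move; the robot and the scene stay as the last step left them, time stands still between calls to the robot, and variables do not carry over. Pictures are saved under pics/ and viewed, and the job is handed in when it is done.

Besides the shell and the picture viewer there is one more tool, called as name([rows], argument=value, ...), one row to a line, values as JSON. step_arm: Moves the arm, as the interface text tells. Its arguments: {"type":"object","properties":{"moves":{"type":"array","items":{"type":"array","items":{"type":"number"}}},"newtons":{"type":"number"}},"required":["moves"]}

```bash
mkdir -p pics; ls
cat > h.py <<'E'
import numpy as np,cv2,json,pickle
from station import ctrl
from scipy.spatial.transform import Rotation as Rn
def shot(name,fn):
    o=ctrl.get_obs(); im=ctrl.get_image(name)
    if name=="wrist":
        T=np.eye(4);T[:3,:3]=Rn.from_rotvec(o["tool_rot"]).as_matrix();T[:3,3]=o["tool_pos"]
        W=T@np.array(im["T_tool_cam"]); Wi=np.linalg.inv(W); im["Rw"]=Wi[:3,:3];im["tw"]=Wi[:3,3]
    else: im["Rw"]=np.array(im["R"]);im["tw"]=np.array(im["t"]).ravel()
    cv2.imwrite("pics/"+fn+".png",im["color"][:,:,::-1])
    pickle.dump(im,open("pics/"+fn+".pkl","wb"))
    return im
def load(fn): return pickle.load(open("pics/"+fn+".pkl","rb"))
def ray(im,u,v):
    K=np.array(im["camera_matrix"]);d=im["Rw"].T@np.linalg.solve(K,[u,v,1.0]);c=-im["Rw"].T@im["tw"];return c,d/np.linalg.norm(d)
def onz(im,u,v,z):
    c,d=ray(im,u,v);return c+d*(z-c[2])/d[2]
def proj(im,X):
    p=np.array(im["camera_matrix"])@(im["Rw"]@np.asarray(X,float)+im["tw"]);return p[:2]/p[2]
def tri(*a):
    A=np.zeros((3,3));b=np.zeros(3)
    for im,u,v in a:
        c,d=ray(im,u,v);P=np.eye(3)-np.outer(d,d);A+=P;b+=P@c
    X=np.linalg.solve(A,b);r=[np.linalg.norm((np.eye(3)-np.outer(ray(*q)[1],ray(*q)[1]))@(X-ray(*q)[0])) for q in a]
    return X,r
def crop(fn,l,t,r,b,s,out):
    i=cv2.imread("pics/"+fn+".png")[t:b,l:r];cv2.imwrite("pics/"+out+".png",cv2.resize(i,None,fx=s,fy=s,interpolation=cv2.INTER_CUBIC))
E
python3 - <<'E'
from h import *
print(ctrl.get_obs())
for n in ["scene","top","wrist"]:
    im=shot(n,n+"0")
    for q in ["jig","stop_thick","stop_thin","tile","spacer","jar","sample_cell"]:
        print(n,q,[(np.round(d["bbox"]).tolist(),round(d["p"],2)) for d in ctrl.spot_in(im,q)[:4]])
print(ctrl.get_obs()["t"])
E
```

```text
pics
{'t': 0.0, 'q': array([ 1.11602556e+00,  5.33634271e-02,  1.61430578e+00,  1.13331464e-05,
        1.47598504e+00, -1.18976084e-01]), 'dq': array([ 0.00152582, -0.00217818,  0.00053783,  0.00188974, -0.00103109,
        0.0012949 ]), 'effort': array([ 6.56818975e-04, -3.93683803e+01, -3.70174456e+01, -2.58724464e-05,
        7.06340492e-03,  5.71570204e-07]), 'tool_pos': array([0.20565633, 0.58953482, 0.23005191]), 'tool_rot': array([-0.52489251, -3.09682899,  0.0031004 ]), 'contact_force': array([0.28518123, 0.2275433 , 0.37134844]), 'wrist_torque': array([ 0.02623135, -0.00760345, -0.02115868]), 'opening': 0.0855237697182953}
scene jig [([237.0, 196.0, 371.0, 285.0], 0.81)]
scene stop_thick [([320.0, 220.0, 343.0, 240.0], 0.73)]
scene stop_thin [([303.0, 210.0, 324.0, 226.0], 0.68)]
scene tile [([272.0, 212.0, 328.0, 260.0], 0.57), ([305.0, 212.0, 322.0, 226.0], 0.49)]
scene spacer [([194.0, 179.0, 209.0, 202.0], 0.72), ([211.0, 159.0, 228.0, 188.0], 0.52)]
scene jar [([273.0, 129.0, 299.0, 179.0], 0.56)]
scene sample_cell [([147.0, 192.0, 162.0, 225.0], 0.81)]
top jig [([258.0, 153.0, 339.0, 222.0], 0.68)]
top stop_thick [([301.0, 159.0, 315.0, 173.0], 0.48)]
top stop_thin [([277.0, 163.0, 299.0, 171.0], 0.56)]
top tile [([280.0, 176.0, 321.0, 201.0], 0.95)]
top spacer [([196.0, 218.0, 209.0, 233.0], 0.61), ([168.0, 190.0, 184.0, 202.0], 0.53)]
top jar [([193.0, 118.0, 219.0, 151.0], 0.84), ([278.0, 159.0, 297.0, 171.0], 0.65)]
top sample_cell [([203.0, 268.0, 213.0, 278.0], 0.66)]
wrist jig []
wrist stop_thick []
wrist stop_thin []
wrist tile []
wrist spacer []
wrist jar []
wrist sample_cell []
1.2
```

Run:
```python
from h import *
crop("scene0",120,110,400,300,2.8,"scene0c")
crop("top0",150,100,360,290,2.8,"top0c")
im=load("top0")
for u,v,z in [(202.5,225,.046),(176,196,.046),(300,188,.026)]: print(onz(im,u,v,z))
```

```text
[0.47478216 0.13510793 0.046     ]
[0.54434153 0.19732331 0.046     ]
[ 0.5612579  -0.09780759  0.026     ]
```

View pics/scene0c.png

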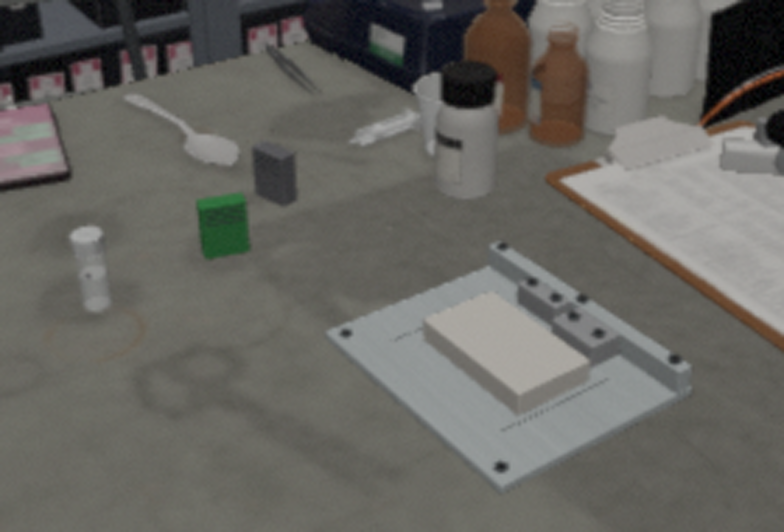

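View pics/top0c.png

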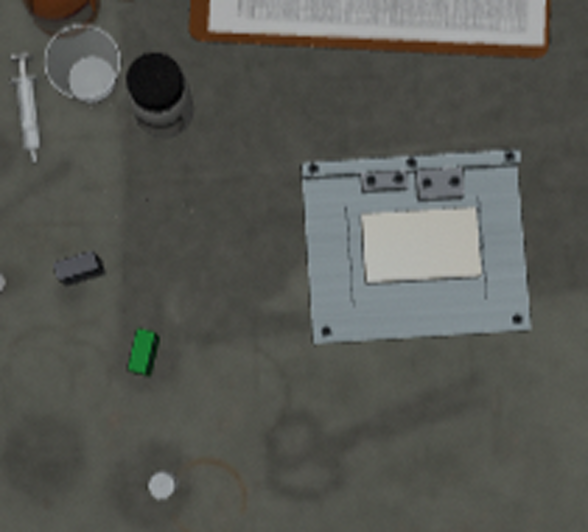

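View pics/wrist0.png

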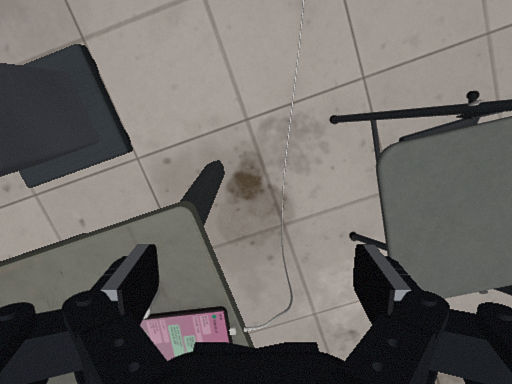

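The grey block at scene (201,190), in top crop (79,268) i.e. top (176,196), is the spacer. The green one at top (202,225) is the look-alike and stays put. The thin stop is the left one, at (287,165) in top. Next I'll move the wrist over for a closer look.

Run:
```python
from h import *
o=ctrl.get_obs();R=Rn.from_rotvec(o["tool_rot"]).as_matrix();print(np.round(R,3));im=load("wrist0");print(np.round(im["T_tool_cam"],3));print(im["camera_matrix"])
print("cam world",-im["Rw"].T@im["tw"], ray(im,256,192)[1])
```

```text
[[-0.944  0.33   0.   ]
 [ 0.33   0.944 -0.   ]
 [-0.    -0.    -1.   ]]
[[ 0.    -0.961 -0.277  0.07 ]
 [ 1.     0.    -0.     0.   ]
 [ 0.001 -0.277  0.961 -0.141]
 [ 0.     0.     0.     1.   ]]
[[329.63373934   0.         255.47063782]
 [  0.         329.63373934 190.46345087]
 [  0.           0.           1.        ]]
cam world [0.13975758 0.61340129 0.37265684] [ 0.26581366 -0.091578   -0.95966482]
```

step_arm([
  [1,0.034,-0.038,-0.002,-5.8],
  [1,0.034,-0.038,-0.002,-5.8],
  [1,0.034,-0.038,-0.002,-5.8],
  [1,0.034,-0.038,-0.002,-5.8],
  [1,0.034,-0.038,-0.002,-5.8],
  [1,0.034,-0.038,-0.002,-5.8],
  [1,0.034,-0.038,-0.002,-5.8],
  [1,0.034,-0.038,-0.002,-5.8],
  [1,0.034,-0.038,-0.002,-5.8],
  [1,0.034,-0.038,-0.002,-5.8],
  [1,0,0,0,0],
  [1,0,0,0,0],
])

```text
t: 2.7
tool_pos: [0.5545, 0.1976, 0.2125]
tool_rot: [1.996, 2.421, 0.007]
contact_force: [-0.2, -0.2, 0.2]
opening: 0.0853
```

Run:
```python
from h import *
im=shot("wrist","w1")
o=ctrl.get_obs();R=Rn.from_rotvec(o["tool_rot"]).as_matrix();print(o["t"],o["tool_pos"],np.round(R,3))
for q in ["spacer","sample_cell"]: print(q,ctrl.spot_in(im,q))
```

```text
2.75 [0.55437042 0.1977644  0.21250833] [[-0.191  0.982  0.006]
 [ 0.982  0.191  0.001]
 [-0.     0.006 -1.   ]]
spacer [{'bbox': [145.3, 186.4, 194.0, 224.6], 'p': 0.66}, {'bbox': [240.2, 147.1, 258.4, 190.9], 'p': 0.65}]
sample_cell [{'bbox': [32.2, 188.5, 85.2, 225.7], 'p': 0.82}]
```

View pics/w1.png

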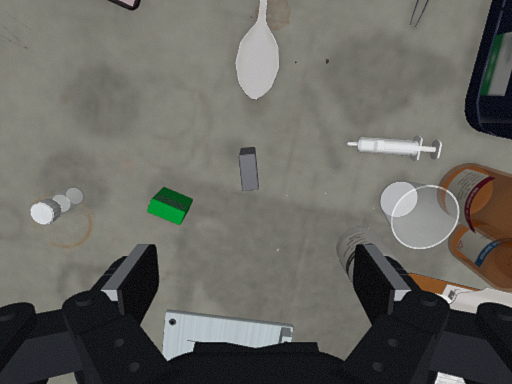

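Run:
```python
from h import *
crop("w1",215,130,285,210,8,"w1c")
```

```text
(no output)
```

View pics/w1c.png

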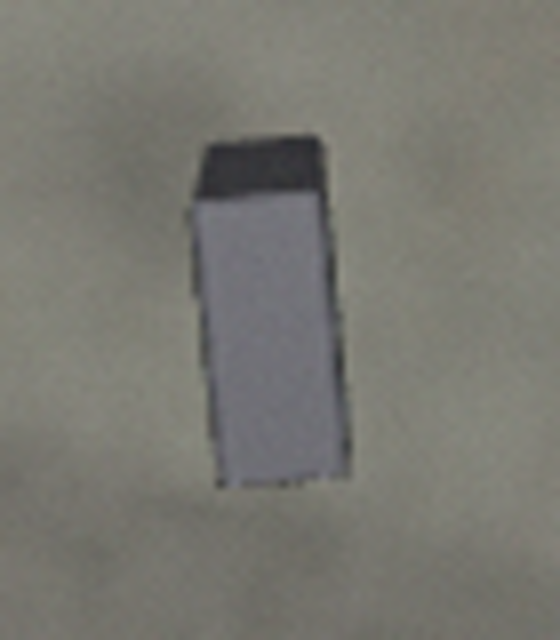

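This enlarged crop shows the grey spacer. Its top face has corners at about (239.6,154.8), (255.3,154), (258.3,189.8) and (242.5,190.9), and its colour is grey, not green.

Run:
```python
from h import *
im=load("w1")
px=[(215+a/8-.4,130+b/8-.4) for a,b in [(197,198),(322,192),(346,478),(220,487)]]
P=np.array([onz(im,u,v,.046) for u,v in px]);print(P.round(4),P.mean(0))
print("w",np.linalg.norm(P[0]-P[1]),np.linalg.norm(P[3]-P[2]),"l",np.linalg.norm(P[0]-P[3]),np.linalg.norm(P[1]-P[2]))
d=P[0]-P[3]+P[1]-P[2];print("wide dir deg",np.degrees(np.arctan2(d[1],d[0])))
d=P[1]-P[0]+P[2]-P[3];print("thick dir deg",np.degrees(np.arctan2(d[1],d[0])))
m=np.mean(px,0)
t=load("top0");s=load("scene0")
print(proj(t,P.mean(0)),proj(s,P.mean(0)))
print("bottom far",[onz(im,215+a/8-.4,130+b/8-.4,0) for a,b in [(208,145),(320,137)]])
# height from top view centre of top face
print(tri((im,*m),(t,150+79.5/2.8,100+266/2.8)))
R=np.diag([1,1,1])
```

```text
[[0.5372 0.2117 0.046 ]
 [0.5515 0.2152 0.046 ]
 [0.561  0.1814 0.046 ]
 [0.5462 0.1774 0.046 ]] [0.54900106 0.19641234 0.046     ]
w 0.014731305017700506 0.015339379272722244 l 0.03547949481210306 0.035110576372300674
wide dir deg 105.21870707909906
thick dir deg 14.436710470160621
[176.38822713 194.03607755] [217.17221816 162.09193201]
bottom far [array([0.53692951, 0.21087487, 0.        ]), array([0.55152099, 0.21479415, 0.        ])]
(array([0.54888675, 0.19363335, 0.03201298]), [np.float64(0.0004534590272917187), np.float64(0.00045345902729189517)])
```

step_arm([
  [1,-0.005,-0.001,-0.05,4],
  [1,0,0,-0.05,0],
  [1,0,0,0,0],
])

```text
t: 3.22
tool_pos: [0.5478, 0.2008, 0.1129]
tool_rot: [1.897, 2.497, 0.014]
contact_force: [0.1, -0.3, -0.4]
opening: 0.0853
```

Run:
```python
from h import *
im=shot("wrist","w2")
o=ctrl.get_obs();R=Rn.from_rotvec(o["tool_rot"]).as_matrix();print(o["t"],o["tool_pos"],"ydeg",np.degrees(np.arctan2(R[1,1],R[0,1])))
for d in ctrl.spot_in(im,"spacer"): print(d)
b=[(.5495,.1965,.046),(.5495,.1965,0)]
print([proj(im,x) for x in b])
crop("w2",160,0,360,220,2.7,"w2c")
```

```text
3.275 [0.54993837 0.20129016 0.11606279] ydeg 15.546385081593066
{'bbox': [105.5, 213.5, 173.1, 261.3], 'p': 0.87}
{'bbox': [241.3, 173.5, 266.0, 237.9], 'p': 0.56}
[array([254.96236513, 211.85611587]), array([254.42693926, 192.4686707 ])]
```

View pics/w2c.png

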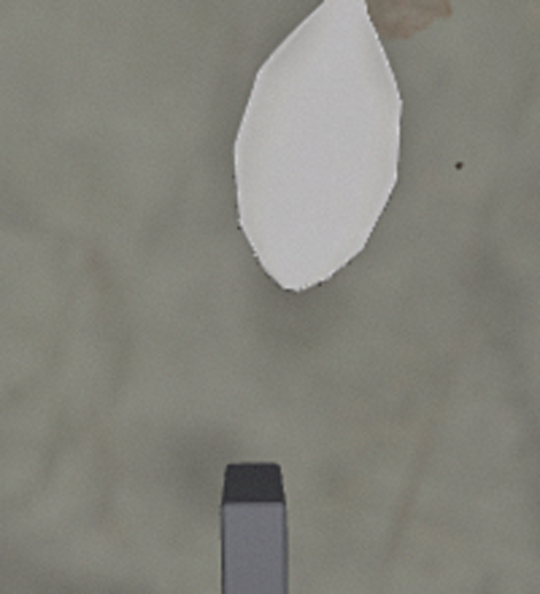

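step_arm([
  [1,-0.001,-0.005,-0.035,-0.5],
  [1,0,0,-0.035,0],
  [1,0,0,-0.01,0],
  [1,0,0,0,0],
])

```text
t: 3.82
tool_pos: [0.5598, 0.1997, 0.0511]
tool_rot: [1.893, 2.473, 0.052]
contact_force: [0.2, -0.5, -0.6]
opening: 0.0852
```

Run:
```python
from h import *
o=ctrl.get_obs();R=Rn.from_rotvec(o["tool_rot"]).as_matrix();print(o["t"],o["tool_pos"],R.round(3),o["q"].round(3),o["dq"].round(3))
```

```text
3.825 [0.55979629 0.19971725 0.05107551] [[-0.261  0.964  0.042]
 [ 0.965  0.261  0.01 ]
 [-0.001  0.043 -0.999]] [ 2.170e-01  1.320e-01  1.848e+00  1.000e-03  1.119e+00 -4.800e-02] [ 0.002 -0.016 -0.021 -0.002  0.009  0.001]
```

step_arm([
  [1,-0.005,-0.001,0.04,0],
  [1,0,0,0.04,0],
  [1,0,0,0,0],
])

```text
t: 4.2
tool_pos: [0.5581, 0.1998, 0.1412]
tool_rot: [1.888, 2.468, 0.064]
contact_force: [0.7, 0.4, -0.4]
opening: 0.0857
```

```bash
cat >> h.py <<'E'
def st(n=0):
    for _ in range(n): ctrl.get_image("top")
    o=ctrl.get_obs();R=Rn.from_rotvec(o["tool_rot"]).as_matrix()
    print(round(o["t"],2),o["tool_pos"].round(4),"ydeg",np.degrees(np.arctan2(R[1,1],R[0,1])).round(2),"toolz",R[:2,2].round(4),"F",o["contact_force"].round(1),"op",round(o["opening"],4))
    return o
E
python3 - <<'E'
from h import *
st();st(2);st(2)
E
```

```text
4.2 [0.5581 0.1998 0.1412] ydeg 15.18 toolz [0.0519 0.0123] F [ 0.7  0.4 -0.4] op 0.0857
4.3 [0.5556 0.1992 0.1367] ydeg 15.17 toolz [0.0449 0.0108] F [-1.5  0.2 -0.1] op 0.0853
4.4 [0.5538 0.1988 0.1335] ydeg 15.17 toolz [0.0396 0.0096] F [-0.4  1.  -0. ] op 0.0852
```

Run:
```python
from h import *
st(4);st(4);print(st(4)["q"])
```

```text
4.6 [0.5534 0.1986 0.1324] ydeg 15.16 toolz [0.0379 0.0092] F [-0.6  0.5 -0.4] op 0.0854
4.8 [0.5539 0.1988 0.1332] ydeg 15.16 toolz [0.0393 0.0095] F [-0.3  0.4  0.7] op 0.0856
5.0 [0.5542 0.1988 0.1337] ydeg 15.16 toolz [0.0402 0.0097] F [-0.4  0.3 -0.1] op 0.0854
[ 2.17715706e-01  2.02416470e-02  1.81424288e+00  8.45886721e-04
  1.26574526e+00 -4.71509991e-02]
```

step_arm([
  [1,-0.006,-0.002,-0.04,0],
])

```text
t: 5.12
tool_pos: [0.5518, 0.1976, 0.0977]
tool_rot: [1.889, 2.469, 0.061]
contact_force: [0.0, 0.2, -0.9]
opening: 0.0857
```

Run:
```python
from h import *
st()
for i in range(6): st(1)
```

```text
5.12 [0.5518 0.1976 0.0977] ydeg 15.17 toolz [0.0495 0.0117] F [ 0.   0.2 -0.9] op 0.0857
5.17 [0.5453 0.1961 0.0886] ydeg 15.16 toolz [0.0342 0.0083] F [-3.5 -1.1 -4.8] op 0.0853
5.22 [0.5445 0.196  0.089 ] ydeg 15.16 toolz [0.0313 0.0077] F [-0.8  0.  -1.1] op 0.0853
5.28 [0.546  0.1963 0.0912] ydeg 15.16 toolz [0.0347 0.0085] F [ 0.1  0.7 -0.5] op 0.0856
5.33 [0.5476 0.1967 0.0932] ydeg 15.16 toolz [0.0384 0.0094] F [0.4 0.8 0.3] op 0.0851
5.38 [0.5487 0.1969 0.0946] ydeg 15.16 toolz [0.0411 0.0099] F [-0.  -0.4 -0.7] op 0.0853
5.42 [0.5493 0.197  0.0953] ydeg 15.16 toolz [0.0425 0.0102] F [-0.2 -0.3  0.6] op 0.0855
```

step_arm([
  [1,0,0,0.06,0],
])

```text
t: 5.55
tool_pos: [0.5462, 0.1964, 0.1516]
tool_rot: [1.896, 2.478, 0.041]
contact_force: [0.7, -0.5, -0.1]
opening: 0.0854
```

Run:
```python
from h import *
st()
for i in range(4): st(1)
```

```text
5.55 [0.5462 0.1964 0.1516] ydeg 15.16 toolz [0.0329 0.0081] F [ 0.7 -0.5 -0.1] op 0.0854
5.6 [0.5535 0.1981 0.1658] ydeg 15.17 toolz [0.0542 0.0129] F [4.4 2.7 6.5] op 0.0855
5.65 [0.5548 0.1984 0.1655] ydeg 15.17 toolz [0.0585 0.0138] F [0.4 0.7 1.2] op 0.0854
5.7 [0.5534 0.198  0.1625] ydeg 15.17 toolz [0.0545 0.0129] F [ 0.4  0.4 -0.5] op 0.0852
5.75 [0.5517 0.1976 0.1597] ydeg 15.17 toolz [0.0497 0.0118] F [ 0.4 -1.2 -0.6] op 0.0854
```

step_arm([
  [1,0,0,-0.06,0],
])

```text
t: 5.88
tool_pos: [0.5567, 0.1988, 0.1056]
tool_rot: [1.883, 2.462, 0.078]
contact_force: [-0.5, 0.3, -0.5]
opening: 0.0854
```

Run:
```python
from h import *
st(2)
```

```text
5.97 [0.5468 0.1965 0.0929] ydeg 15.16 toolz [0.0372 0.0091] F [-1.8  0.3 -1.3] op 0.0852
```

step_arm([
  [1,0,0,0.055,0],
])

```text
t: 6.1
tool_pos: [0.5423, 0.1955, 0.1424]
tool_rot: [1.9, 2.483, 0.03]
contact_force: [0.1, 0.1, 0.9]
opening: 0.0856
```

step_arm([
  [1,0,0,0,0],
])

```text
t: 6.22
tool_pos: [0.5456, 0.1962, 0.1487]
tool_rot: [1.896, 2.478, 0.041]
contact_force: [0.3, -0.5, -0.4]
opening: 0.0856
```

Run:
```python
from h import *
st()
for i in range(4): st(2)
```

```text
6.22 [0.5456 0.1962 0.1487] ydeg 15.16 toolz [0.0324 0.008 ] F [ 0.3 -0.5 -0.4] op 0.0856
6.33 [0.5425 0.1955 0.1435] ydeg 15.16 toolz [0.0241 0.0062] F [-0.1  0.2 -0.5] op 0.0856
6.42 [0.5418 0.1954 0.1419] ydeg 15.15 toolz [0.0221 0.0058] F [ 0.9  0.4 -0.4] op 0.0854
6.53 [0.5417 0.1953 0.1416] ydeg 15.16 toolz [0.0218 0.0057] F [-0.5  0.1  0.3] op 0.0851
6.62 [0.5418 0.1954 0.1417] ydeg 15.15 toolz [0.0221 0.0057] F [-0.  -0.1  0.2] op 0.0851
```

Halved the tilt. I'll repeat the pattern once more.

step_arm([
  [1,0.003,0.0,-0.06,0],
])

```text
t: 6.75
tool_pos: [0.5499, 0.1965, 0.087]
tool_rot: [1.895, 2.477, 0.044]
contact_force: [0.4, -0.1, -0.7]
opening: 0.0852
```

Run:
```python
from h import *
st(2)
```

```text
6.85 [0.5397 0.1941 0.0745] ydeg 15.15 toolz [0.0089 0.0028] F [-0.4 -0.6 -1.6] op 0.0855
```

step_arm([
  [1,0,0,0.06,0],
])

```text
t: 6.98
tool_pos: [0.5352, 0.1931, 0.1288]
tool_rot: [-1.907, -2.492, 0.005]
contact_force: [0.9, -0.3, 1.4]
opening: 0.0856
```

step_arm([
  [1,0.005,0,0,0],
])

```text
t: 7.1
tool_pos: [0.544, 0.194, 0.1359]
tool_rot: [1.907, 2.492, 0.008]
contact_force: [-0.2, 0.6, 0.2]
opening: 0.0855
```

Run:
```python
from h import *
st()
for i in range(3): st(2)
```

```text
7.1 [0.544  0.194  0.1359] ydeg 15.15 toolz [0.0056 0.0021] F [-0.2  0.6  0.2] op 0.0855
7.2 [0.541  0.1932 0.1304] ydeg 15.14 toolz [-0.003   0.0002] F [-0.4 -0.  -0.9] op 0.0853
7.3 [0.5397 0.193  0.1285] ydeg 15.14 toolz [-0.0061 -0.0004] F [-0.1 -0.3 -0.3] op 0.0854
7.4 [0.5394 0.193  0.128 ] ydeg 15.14 toolz [-0.0068 -0.0006] F [ 0.4 -0.1  0.3] op 0.0854
```

step_arm([
  [1,0.0095,0.0035,-0.053,0],
])

```text
t: 7.52
tool_pos: [0.5528, 0.1974, 0.0793]
tool_rot: [1.908, 2.493, 0.006]
contact_force: [0.8, 1.1, -0.6]
opening: 0.0855
```

Run:
```python
from h import *
st(5);st(3)
```

```text
7.78 [0.5489 0.1965 0.0754] ydeg 15.15 toolz [-0.007  -0.0007] F [ 1.  -0.6  0. ] op 0.0855
7.92 [0.5502 0.1968 0.0773] ydeg 15.14 toolz [-0.0033  0.0002] F [-0.5  0.5  0.6] op 0.0854
```

step_arm([
  [1,-0.001,0,-0.054,0],
])

```text
t: 8.05
tool_pos: [0.5555, 0.1982, 0.0301]
tool_rot: [1.905, 2.489, 0.016]
contact_force: [0.6, 0.1, -0.5]
opening: 0.0855
```

Run:
```python
from h import *
st(4);st(4)
```

```text
8.25 [0.5489 0.1967 0.0237] ydeg 15.15 toolz [-0.0042 -0.    ] F [-0.4  0.1  0.8] op 0.0853
8.45 [0.5509 0.1972 0.0258] ydeg 15.14 toolz [0.0006 0.001 ] F [0.7 0.2 0.2] op 0.0852
```

step_arm([
  [1,-0.001,-0.001,-0.005,0],
  [0,0,0,0,0],
  [0,0,0,0,0],
  [0,0,0,0,0],
  [0,0,0,0,0],
], newtons=40)

```text
t: 9.07
tool_pos: [0.5515, 0.1964, 0.0232]
tool_rot: [1.908, 2.493, 0.007]
contact_force: [-0.5, -1.5, 1.8]
opening: 0.0153
```

Run:
```python
from h import *
st(2);shot("wrist","w3");shot("scene","s3"); crop("s3",120,110,400,300,2.8,"s3c")
```

```text
9.18 [0.5515 0.1965 0.0232] ydeg 15.15 toolz [0.0046 0.0019] F [-0.3 -0.4 -0.3] op 0.0153
```

View pics/w3.png

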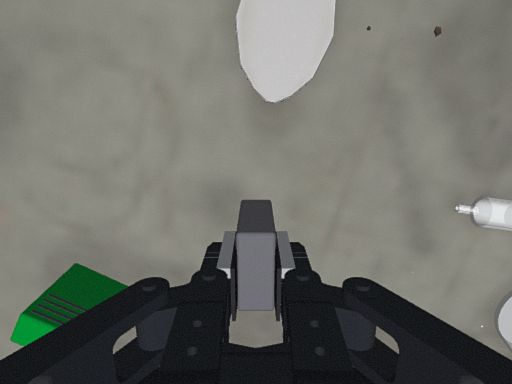

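step_arm([
  [0,0,0,0.06,0],
], newtons=60)

```text
t: 9.4
tool_pos: [0.5468, 0.1953, 0.0776]
tool_rot: [-1.906, -2.49, 0.009]
contact_force: [1.8, -0.0, 1.0]
opening: 0.0147
```

Run:
```python
from h import *
st(4);
```

```text
9.6 [0.5528 0.1967 0.0851] ydeg 15.15 toolz [0.0083 0.0027] F [ 0.6 -0.2 -0.5] op 0.0149
```

step_arm([
  [0,0,0,0.06,0],
])

```text
t: 9.72
tool_pos: [0.5476, 0.1955, 0.1378]
tool_rot: [-1.906, -2.491, 0.007]
contact_force: [0.6, -0.0, -1.1]
opening: 0.0148
```

Run:
```python
from h import *
st(4);
```

```text
9.93 [0.5532 0.1968 0.1455] ydeg 15.15 toolz [0.0096 0.003 ] F [-0.4  0.  -1.1] op 0.0147
```

step_arm([
  [0,0.005,-0.055,0.005,-2],
  [0,0.005,-0.055,0.005,-2],
  [0,0.005,-0.055,0.005,-2],
  [0,0.005,-0.055,0.005,-2],
  [0,0.005,-0.055,0.005,-2],
  [0,0.005,-0.055,0,-2],
  [0,0,-0.01,0,0],
])

```text
t: 10.8
tool_pos: [0.5714, -0.1503, 0.1497]
tool_rot: [-2.148, -2.263, 0.013]
contact_force: [0.1, -0.5, -1.4]
opening: 0.0148
```

Run:
```python
from h import *
st(6)
im=shot("wrist","w4")
st()
for q in ["jig","stop_thick","stop_thin","tile","spacer"]: print(q,[(np.round(d["bbox"]).tolist(),round(d["p"],2)) for d in ctrl.spot_in(im,q)[:3]])
```

```text
11.1 [ 0.5727 -0.1462  0.152 ] ydeg 3.34 toolz [-0.0178  0.0083] F [-0.9  0.3 -0.7] op 0.0149
11.15 [ 0.5729 -0.1462  0.1524] ydeg 3.35 toolz [-0.0173  0.008 ] F [0.6 0.6 0.3] op 0.0146
jig [([155.0, 0.0, 359.0, 234.0], 0.86)]
stop_thick [([297.0, 125.0, 333.0, 178.0], 0.76)]
stop_thin [([311.0, 64.0, 336.0, 116.0], 0.95)]
tile [([216.0, 60.0, 289.0, 189.0], 0.79)]
spacer [([236.0, 199.0, 278.0, 312.0], 0.83)]
```

View pics/w4.png

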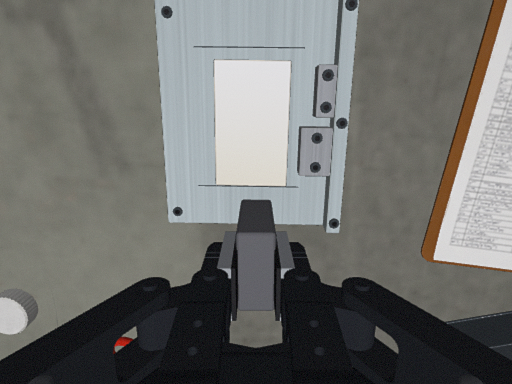

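The jig is fully in view: the thin stop at (325,90), the thick one at (315,150), and the tile spanning u 214–291 and v 60–187. I'll zoom in for edges.

Run:
```python
from h import *
crop("w4",200,45,365,195,4.6,"w4c")
crop("w4",205,180,310,330,4,"w4d")
```

```text
(no output)
```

View pics/w4c.png

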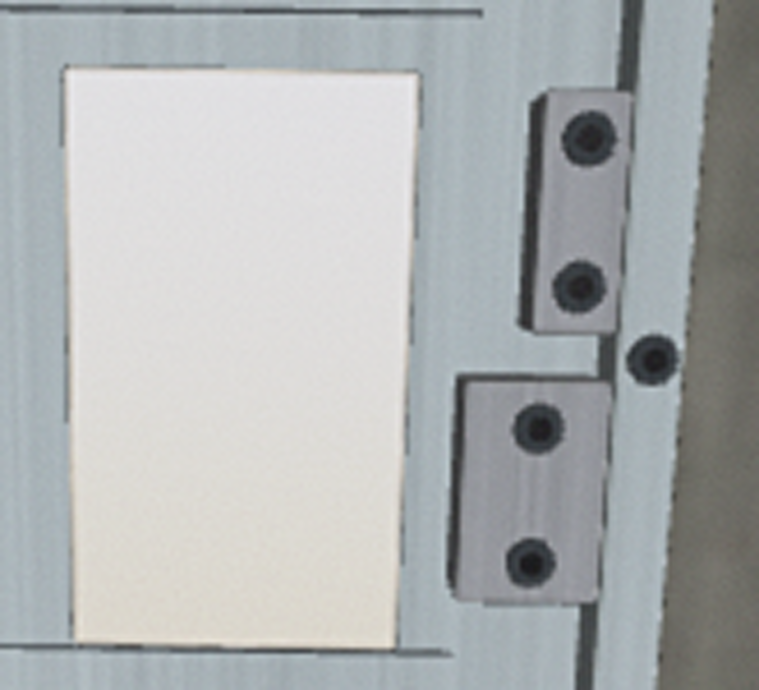

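View pics/w4d.png

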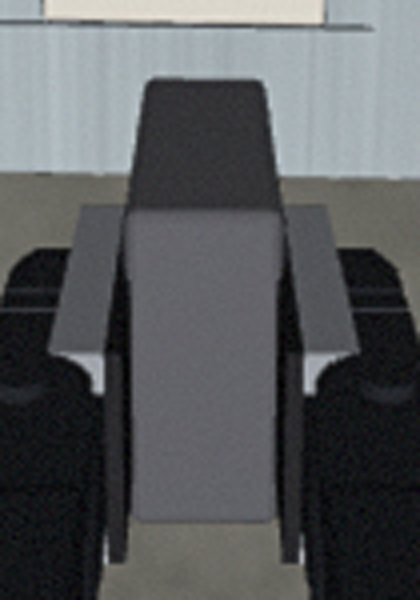

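Run:
```python
from h import *
im=load("w4");K=np.array(im["camera_matrix"])
f=lambda a,b:(200+a/4.6-.4,45+b/4.6-.4)
def quad(n,pts,z=.026):
    P=np.array([onz(im,*f(*p),z)[:2] for p in pts]);l=(P[0]-P[3]+P[1]-P[2]);yaw=np.degrees(np.arctan2(-l[0],l[1]))
    w=P[1]-P[0]+P[2]-P[3]
    print(n,P.round(4).tolist(),"c",P.mean(0).round(4),"yaw(y)",yaw.round(2),"yaw(x)",np.degrees(np.arctan2(w[1],w[0])).round(2),"size",np.linalg.norm(w)/2,np.linalg.norm(l)/2);return P
T=quad("tile",[(65,67),(420,72),(399,648),(75,643)])
S=quad("thin",[(547,90),(634,93),(616,333),(534,330)])
L=quad("thick",[(465,380),(610,382),(598,603),(455,600)])
# held block in tool frame: top face at z tool
A=np.array(im["T_tool_cam"])
for zt in [-.0228]:
  for a,b in [(126,210),(282,210),(276,520),(132,520)]:
    u,v=205+a/4-.4,180+b/4-.4
    d=A[:3,:3]@np.linalg.solve(K,[u,v,1.]);c=A[:3,3];print((c+d*(zt-c[2])/d[2]).round(4))
# height check vs top cam
t=load("top0")
for n,X in [("tile",list(T.mean(0))+[.026]),("thin",list(S.mean(0))+[.026])]: print(n,proj(t,X))
```

```text
tile [[0.5332, -0.0502], [0.5919, -0.0477], [0.5966, -0.1458], [0.5375, -0.1486]] c [ 0.5648 -0.0981] yaw(y) 2.62 yaw(x) 2.59 size 0.058947953644686385 0.09835962743243556
thin [[0.613, -0.0493], [0.6274, -0.0489], [0.6291, -0.0876], [0.615, -0.088]] c [ 0.6211 -0.0684] yaw(y) 2.78 yaw(x) 1.37 size 0.014234788059172375 0.038758714765786864
thick [[0.604, -0.0971], [0.6291, -0.096], [0.6317, -0.1352], [0.6059, -0.1362]] c [ 0.6177 -0.1161] yaw(y) 3.29 yaw(x) 2.49 size 0.025453449424081356 0.03924622340408043
[ 0.0193 -0.0075 -0.0228]
[ 0.0193  0.0077 -0.0228]
[-0.0156  0.0076 -0.0228]
[-0.0156 -0.0074 -0.0228]
tile [300.07100114 186.54783362]
thin [287.15697133 163.68621361]
```

step_arm([
  [0,0.015,0.038,-0.02,-0.5],
])

```text
t: 11.52
tool_pos: [0.5896, -0.1107, 0.1352]
tool_rot: [-2.162, -2.262, 0.006]
contact_force: [1.0, 0.6, -1.1]
opening: 0.0147
```

Run:
```python
from h import *
st(4);
```

```text
11.72 [ 0.5879 -0.1086  0.1325] ydeg 2.88 toolz [-0.0174  0.0075] F [-0.1  0.6  0.3] op 0.0148
```

step_arm([
  [0,0.016,0.037,-0.03,0],
])

```text
t: 11.85
tool_pos: [0.6066, -0.0741, 0.1063]
tool_rot: [-2.162, -2.265, 0.005]
contact_force: [0.9, 0.4, -0.4]
opening: 0.0145
```

Run:
```python
from h import *
st(4);st(4)
```

```text
12.05 [ 0.6037 -0.0719  0.1024] ydeg 2.91 toolz [-0.0181  0.0069] F [ 0.2 -0.2  0.8] op 0.0151
12.25 [ 0.6045 -0.0728  0.104 ] ydeg 2.81 toolz [-0.0152  0.0066] F [-0.4 -0.2 -0.2] op 0.0147
```

step_arm([
  [0,0,0.001,-0.04,0],
])

```text
t: 12.38
tool_pos: [0.6085, -0.0737, 0.0689]
tool_rot: [-2.164, -2.27, 0.001]
contact_force: [0.8, -0.3, -1.3]
opening: 0.0146
```

Run:
```python
from h import *
st(6);shot("wrist","w5");st();crop("w5",150,100,400,330,3,"w5c");shot("scene","s5");crop("s5",230,160,400,290,4.5,"s5c")
```

```text
12.68 [ 0.6055 -0.0723  0.0657] ydeg 2.79 toolz [-0.0128  0.006 ] F [ 0.8 -0.4  0.1] op 0.0148
12.72 [ 0.6057 -0.0723  0.0659] ydeg 2.79 toolz [-0.0123  0.0059] F [-0.1 -0.6 -1.1] op 0.0145
```

View pics/w5c.png

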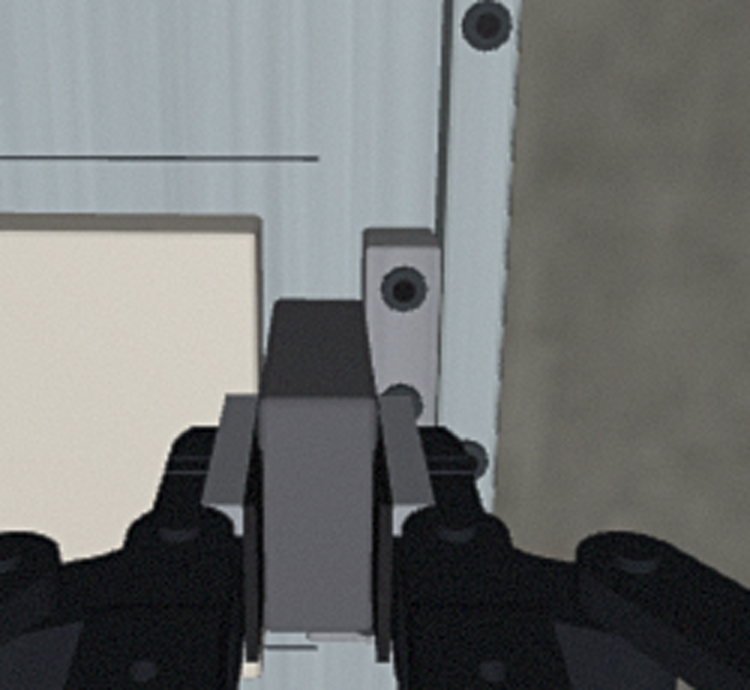

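View pics/s5c.png

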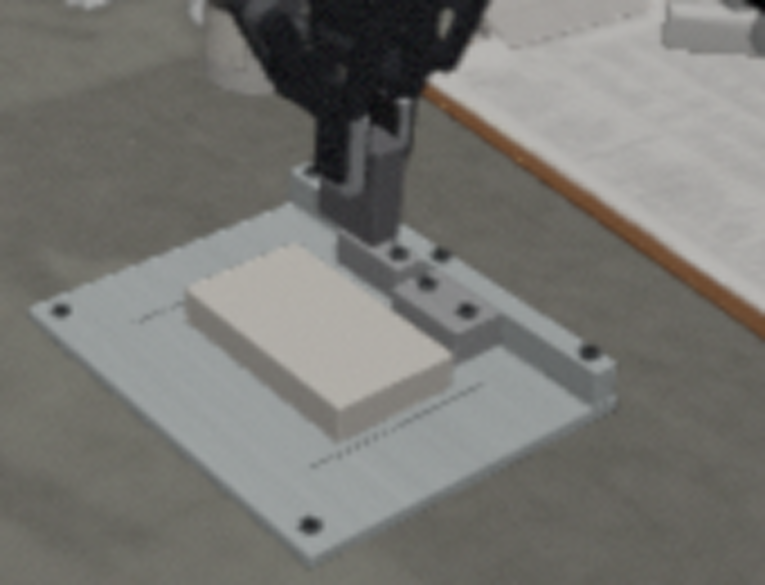

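Run:
```python
from h import *
im=load("w5");f=lambda a,b:(150+a/3-.3,100+b/3-.3)
for n,a,b,z in [("tileR far",261,232,.026),("tileR near",257,390,.026),("stop far",366,247,.026),("stop near",366,298,.026),("stop rear far",441,249,.026),("blk botL",274,301,.0425),("blk botR",362,300,.0425),("blk topL",260,396,.0885),("blk topR",376,398,.0885),("nearL",262,632,.0885),("nearR",376,632,.0885),("tile far edge z",130,231,.026)]:
    print(n,onz(im,*f(a,b),z).round(4))
```

```text
tileR far [ 0.5932 -0.0466  0.026 ]
tileR near [ 0.5935 -0.0787  0.026 ]
stop far [ 0.6132 -0.0485  0.026 ]
stop near [ 0.6138 -0.0586  0.026 ]
stop rear far [ 0.6274 -0.0481  0.026 ]
blk botL [ 0.5969 -0.0549  0.0425]
blk botR [ 0.6122 -0.0539  0.0425]
blk topL [ 0.5975 -0.0534  0.0885]
blk topR [ 0.6125 -0.0529  0.0885]
nearL [ 0.599  -0.0888  0.0885]
nearR [ 0.6148 -0.0878  0.0885]
tile far edge z [ 0.5685 -0.0477  0.026 ]
```

step_arm([
  [0,-0.0015,0.002,-0.012,0],
])

```text
t: 12.9
tool_pos: [0.6059, -0.0706, 0.0558]
tool_rot: [-2.16, -2.268, 0.003]
contact_force: [1.2, -0.0, -0.7]
opening: 0.0149
```

Run:
```python
from h import *
st(5)
```

```text
13.15 [ 0.604  -0.0701  0.0536] ydeg 2.8 toolz [-0.0128  0.006 ] F [-0.1 -0.6 -1.1] op 0.0144
```

step_arm([
  [0,0,0,-0.007,0],
])

```text
t: 13.28
tool_pos: [0.6048, -0.0702, 0.0473]
tool_rot: [-2.158, -2.267, 0.006]
contact_force: [0.9, -0.2, -0.1]
opening: 0.015
```

Run:
```python
from h import *
st(4)
```

```text
13.47 [ 0.6037 -0.07    0.0462] ydeg 2.81 toolz [-0.0135  0.0062] F [-0.5 -0.5  0.3] op 0.0147
```

step_arm([
  [0,0,0,-0.007,0],
])

```text
t: 13.6
tool_pos: [0.6045, -0.0702, 0.0397]
tool_rot: [-2.158, -2.266, 0.006]
contact_force: [-0.8, 0.5, -0.7]
opening: 0.015
```

Run:
```python
from h import *
st(4)
```

```text
13.8 [ 0.6034 -0.0699  0.0387] ydeg 2.81 toolz [-0.0144  0.0064] F [-0.   0.2 -0.7] op 0.0147
```

step_arm([
  [0,0.0003,0,-0.006,0],
])

```text
t: 13.92
tool_pos: [0.6044, -0.0701, 0.0332]
tool_rot: [-2.157, -2.265, 0.007]
contact_force: [0.3, -0.7, -0.8]
opening: 0.0148
```

Run:
```python
from h import *
st(4);shot("scene","s6");crop("s6",230,160,400,290,4.5,"s6c");shot("wrist","w6");crop("w6",150,100,400,330,3,"w6c")
```

```text
14.12 [ 0.6035 -0.0699  0.0324] ydeg 2.81 toolz [-0.0149  0.0065] F [0.3 0.1 0.2] op 0.0147
```

View pics/s6c.png

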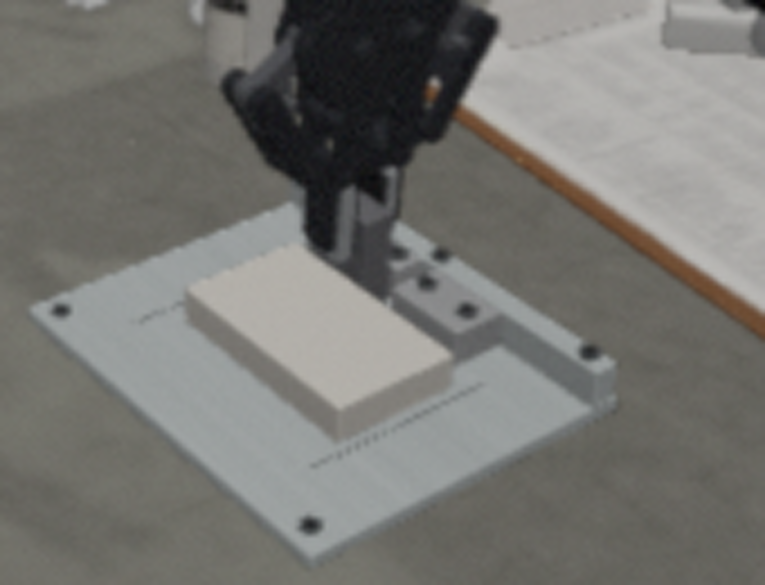

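View pics/w6c.png

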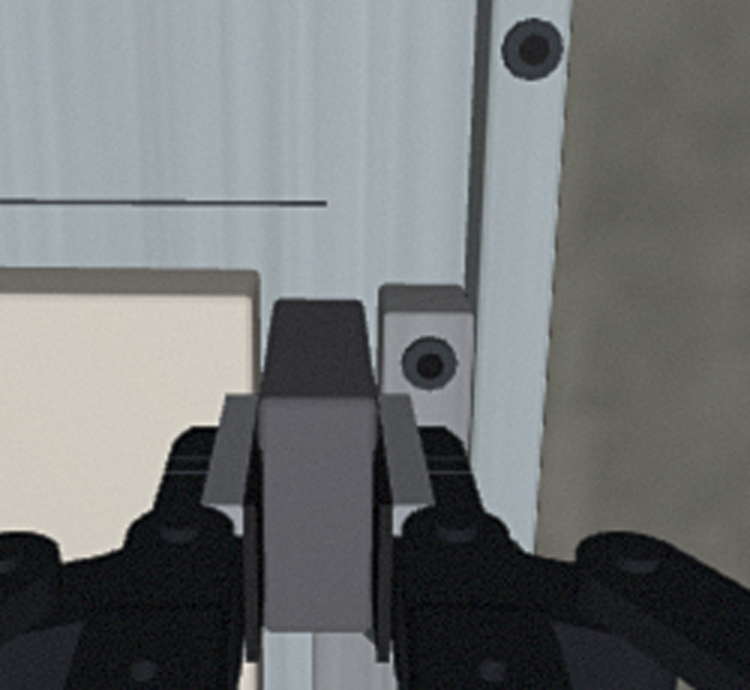

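The spacer sits in the gap between the tile and the thin stop, its lower edge at crop (275–362, 300), clear on both sides. Next I'll set it down until it touches the plate.

step_arm([
  [0,0.0003,0,-0.003,0],
])

```text
t: 14.35
tool_pos: [0.6046, -0.07, 0.0312]
tool_rot: [-2.157, -2.265, 0.008]
contact_force: [-6.0, 2.0, 16.8]
opening: 0.015
```

Run:
```python
from h import *
st(4)
```

```text
14.55 [ 0.6047 -0.0701  0.0312] ydeg 2.81 toolz [-0.0135  0.0061] F [-2.4  0.8  6.4] op 0.015
```

step_arm([
  [0.5,0,0,0,0],
  [0.5,0,0,0,0],
  [0.5,0,0,0,0],
  [0.5,0,0,0,0],
])

```text
t: 15.05
tool_pos: [0.6049, -0.0701, 0.0312]
tool_rot: [-2.157, -2.265, 0.007]
contact_force: [0.1, -0.6, 0.5]
opening: 0.0429
```

Run:
```python
from h import *
st(2);shot("wrist","w7");crop("w7",150,100,400,330,3,"w7c")
```

```text
15.15 [ 0.6049 -0.0701  0.0312] ydeg 2.81 toolz [-0.0128  0.006 ] F [-0.1  0.4 -0.1] op 0.0428
```

View pics/w7c.png

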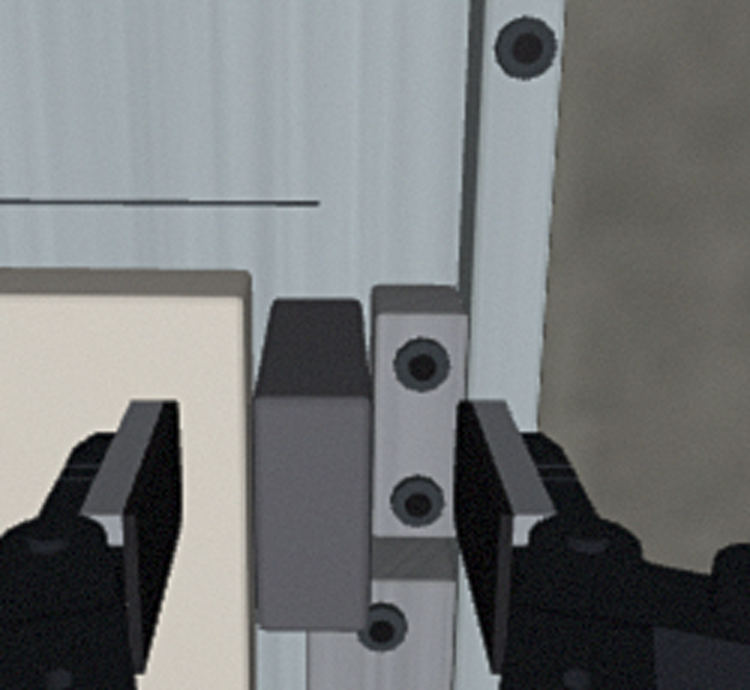

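step_arm([
  [0.5,0,0,0.03,0],
])

```text
t: 15.32
tool_pos: [0.6025, -0.0696, 0.0585]
tool_rot: [-2.153, -2.261, 0.012]
contact_force: [0.6, -0.0, 0.3]
opening: 0.0425
```

Run:
```python
from h import *
st(3)
```

```text
15.47 [ 0.6066 -0.0705  0.0631] ydeg 2.81 toolz [-0.0085  0.0049] F [-0.2 -0.4  0. ] op 0.0429
```

step_arm([
  [0.5,0,0,0.05,0],
])

```text
t: 15.6
tool_pos: [0.6024, -0.0696, 0.1073]
tool_rot: [-2.153, -2.261, 0.013]
contact_force: [-0.3, 0.9, 0.5]
opening: 0.0424
```

Run:
```python
from h import *
st(4)
```

```text
15.8 [ 0.6071 -0.0707  0.1136] ydeg 2.81 toolz [-0.0069  0.0045] F [-0.8  0.3 -0.1] op 0.0431
```

step_arm([
  [0,-0.055,-0.003,0,0],
])

```text
t: 15.92
tool_pos: [0.5522, -0.0736, 0.111]
tool_rot: [-2.158, -2.268, 0.005]
contact_force: [-1.3, -0.7, 1.3]
opening: 0.0257
```

Run:
```python
from h import *
st(4)
```

```text
16.12 [ 0.55   -0.0732  0.1109] ydeg 2.78 toolz [-0.0108  0.0057] F [ 0.9 -0.   0.5] op 0.0004
```

step_arm([
  [0,-0.05,-0.002,0,0],
])

```text
t: 16.25
tool_pos: [0.5019, -0.0757, 0.1108]
tool_rot: [-2.158, -2.268, 0.004]
contact_force: [-0.3, -0.2, 0.7]
opening: 0.0003
```

Run:
```python
from h import *
st(6)
shot("wrist","w8");st();shot("top","t8");shot("scene","s8");crop("s8",230,160,400,290,4.5,"s8c");crop("t8",250,145,345,230,7,"t8c")
```

```text
16.55 [ 0.5017 -0.0755  0.1118] ydeg 2.79 toolz [-0.0086  0.0051] F [-0.6  0.3  0. ] op -0.0
16.6 [ 0.5018 -0.0756  0.1119] ydeg 2.79 toolz [-0.0086  0.0051] F [-0.2  0.4  0.2] op -0.0001
```

View pics/w8.png

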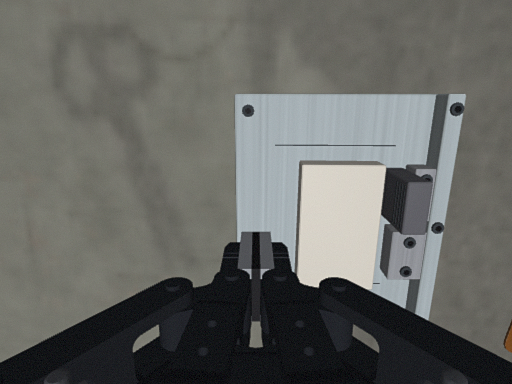

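View pics/s8c.png

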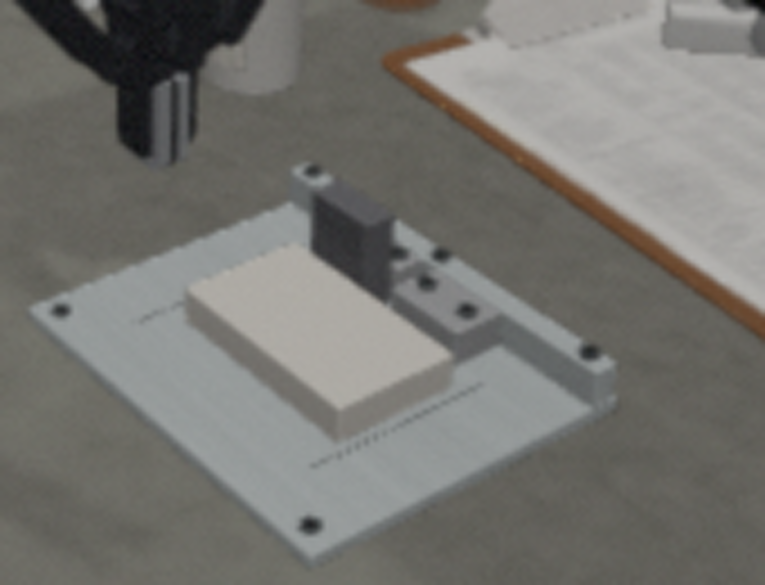

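step_arm([
  [0,-0.004,0.0025,-0.05,0],
])

```text
t: 16.82
tool_pos: [0.5029, -0.0745, 0.0663]
tool_rot: [2.166, 2.275, 0.005]
contact_force: [1.7, 1.0, -0.6]
opening: 0.0
```

Run:
```python
from h import *
st(5)
```

```text
17.07 [ 0.4984 -0.0732  0.0628] ydeg 2.81 toolz [-0.0082  0.0049] F [-0.4  0.2  0. ] op 0.0002
```

step_arm([
  [0,0,0,-0.033,0],
])

```text
t: 17.2
tool_pos: [0.5032, -0.0746, 0.0347]
tool_rot: [2.166, 2.275, 0.004]
contact_force: [-0.4, -0.6, -0.1]
opening: 0.0001
```

Run:
```python
from h import *
st(6)
```

```text
17.5 [ 0.4998 -0.0736  0.0318] ydeg 2.81 toolz [-0.0053  0.004 ] F [-0.3  0.7  0.4] op 0.0
```

step_arm([
  [0,-0.001,0.0005,-0.015,0],
])

```text
t: 17.62
tool_pos: [0.5011, -0.0737, 0.019]
tool_rot: [-2.165, -2.274, -0.003]
contact_force: [-0.3, -0.0, 1.1]
opening: -0.0001
```

Run:
```python
from h import *
st(6);shot("scene","s9");crop("s9",230,160,400,290,4.5,"s9c")
```

```text
17.93 [ 0.4988 -0.0731  0.0168] ydeg 2.81 toolz [-0.0053  0.004 ] F [ 0.4  0.1 -0.1] op -0.0
```

View pics/s9c.png

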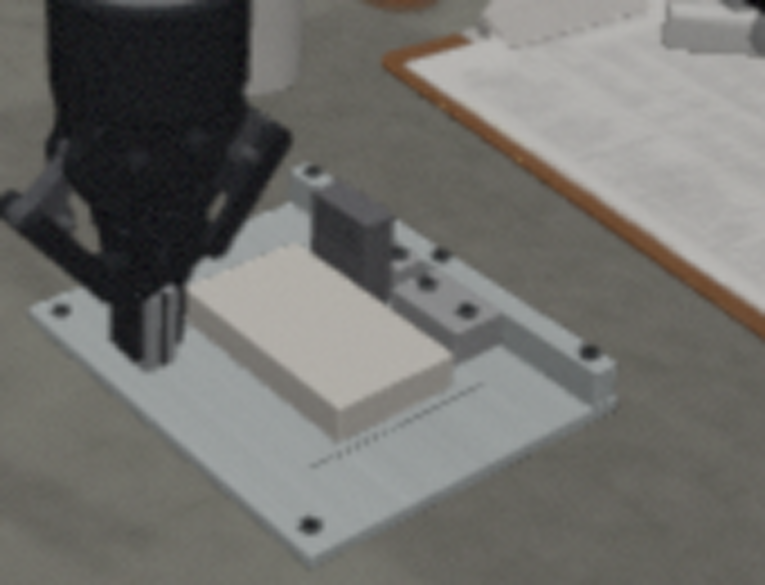

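step_arm([
  [0,0.012,0.0006,0,0],
])

```text
t: 18.1
tool_pos: [0.511, -0.0725, 0.0169]
tool_rot: [-2.162, -2.27, 0.001]
contact_force: [0.1, 0.1, 1.0]
opening: -0.0002
```

Run:
```python
from h import *
st(3)
```

```text
18.25 [ 0.512  -0.0727  0.0174] ydeg 2.83 toolz [-0.0041  0.0037] F [-0.7 -0.5  0.9] op -0.0
```

step_arm([
  [0,0.005,0.0003,0,0],
])

```text
t: 18.38
tool_pos: [0.517, -0.0723, 0.0172]
tool_rot: [-2.162, -2.271, 0.001]
contact_force: [0.3, -0.3, -0.5]
opening: 0.0001
```

Run:
```python
from h import *
st(3)
```

```text
18.52 [ 0.5173 -0.0723  0.0175] ydeg 2.84 toolz [-0.0039  0.0036] F [0.5 0.2 0.1] op -0.0001
```

step_arm([
  [0,0.004,0.0002,0,0],
])

```text
t: 18.65
tool_pos: [0.5211, -0.0721, 0.0173]
tool_rot: [-2.162, -2.271, 0.001]
contact_force: [-0.5, 0.2, 0.2]
opening: 0.0002
```

Run:
```python
from h import *
st(3)
```

```text
18.8 [ 0.5215 -0.0722  0.0175] ydeg 2.84 toolz [-0.0039  0.0036] F [0.  0.1 0. ] op 0.0001
```

step_arm([
  [0,0.003,0.0001,0,0],
])

```text
t: 18.92
tool_pos: [0.5242, -0.072, 0.0174]
tool_rot: [-2.162, -2.271, 0.001]
contact_force: [-1.7, 1.5, -0.0]
opening: -0.0003
```

Run:
```python
from h import *
st(3)
```

```text
19.07 [ 0.5246 -0.0721  0.0175] ydeg 2.84 toolz [-0.0038  0.0036] F [0.2 0.3 0.6] op 0.0001
```

step_arm([
  [0,0.003,0.0001,0,0],
])

```text
t: 19.2
tool_pos: [0.5256, -0.072, 0.0172]
tool_rot: [-2.159, -2.269, 0.006]
contact_force: [-12.4, -1.7, 9.1]
opening: -0.0002
```

Run:
```python
from h import *
st(3)
```

```text
19.35 [ 0.5255 -0.072   0.0173] ydeg 2.87 toolz [-0.01    0.0036] F [-7.9 -1.1  5.9] op -0.0002
```

step_arm([
  [0,0.002,0.0001,0,0],
])

```text
t: 19.48
tool_pos: [0.5255, -0.072, 0.0172]
tool_rot: [-2.155, -2.267, 0.013]
contact_force: [-9.7, -1.3, 8.8]
opening: -0.0
```

Run:
```python
from h import *
st(3)
```

```text
19.62 [ 0.5255 -0.072   0.0172] ydeg 2.89 toolz [-0.016   0.0036] F [-8.9  0.5  8.9] op 0.0001
```

Run:
```python
from h import *
shot("wrist","w10");st();shot("scene","s10");crop("s10",230,160,400,290,4.5,"s10c");crop("w10",230,80,490,320,3,"w10c")
```

```text
19.68 [ 0.5255 -0.072   0.0173] ydeg 2.89 toolz [-0.0159  0.0036] F [-9.1 -0.6  7.6] op 0.0
```

View pics/w10c.png

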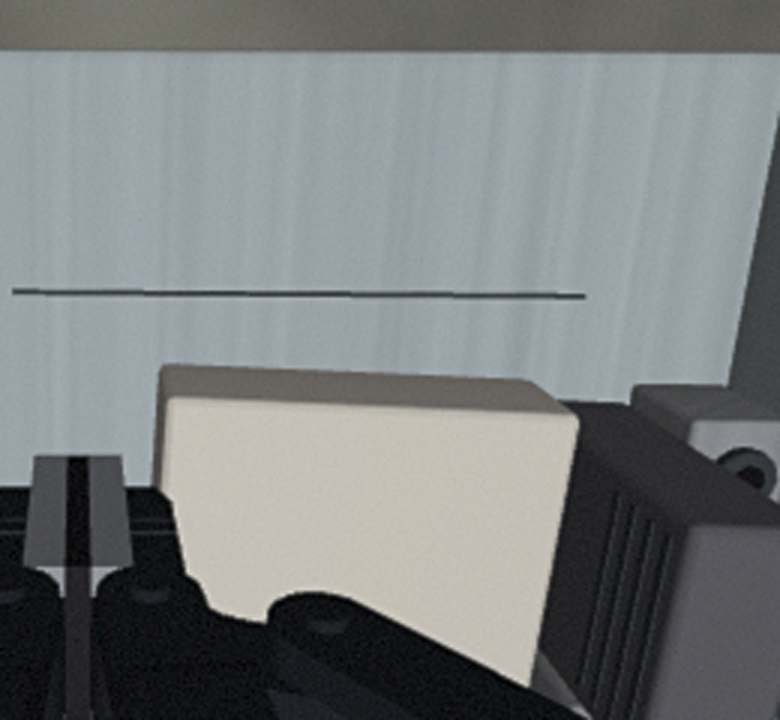

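View pics/s10c.png

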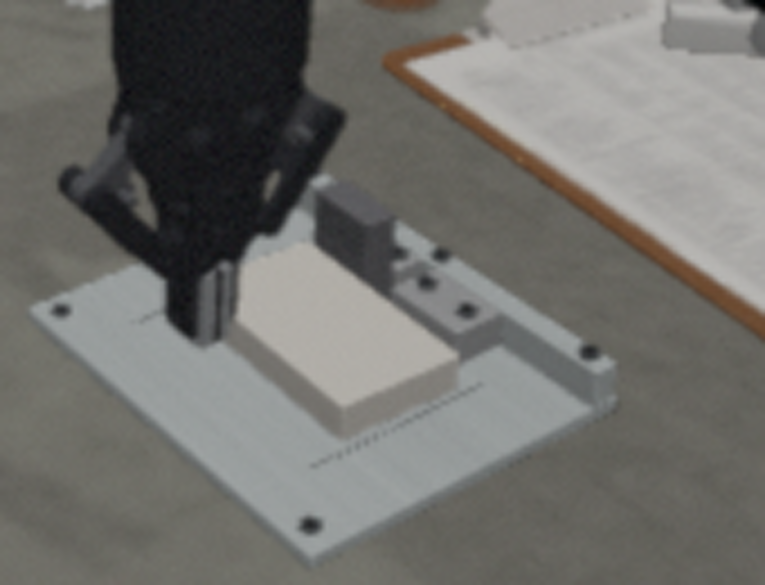

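```bash
python3 - <<'E'
from h import *
im=load("w10");f=lambda a,b:(230+a/3-.3,80+b/3-.3)
def L(n,a,b,z,rel):
    p,q=onz(im,*f(*a),z),onz(im,*f(*b),z);d=q-p;print(n,p[:2].round(4),q[:2].round(4),(np.degrees(np.arctan2(d[1],d[0]))-rel).round(2))
L("tile far edge",(175,399),(565,414),.026,0)
L("tile far bottom?",(165,366),(525,380),.024,0)
L("tile rear",(578,420),(531,684),.026,-90)
L("scribe",(12,290.5),(585,296.5),.008,0)
L("spacer top front",(692,530),(640,718),.054,-90)
L("spacer top far",(695,525),(779,525),.054,0)
L("spacer bot far",(575,402),(630,404),.008,0)
L("stop far",(692,420),(779,420),.026,0)
L("stop far bottomedge",(635,386),(728,386),.026,0)
L("jig side",(0,50),(780,52),.008,0)
E
python3 -c "
import cv2;i=cv2.imread('pics/w10.png')[180:384,380:512];cv2.imwrite('pics/w10d.png',cv2.resize(i,None,fx=2.9,fy=2.9,interpolation=cv2.INTER_CUBIC))"
```

```text
tile far edge [ 0.5384 -0.0491] [ 0.5937 -0.0482] 0.88
tile far bottom? [ 0.5368 -0.0449] [ 0.5882 -0.0441] 0.84
tile rear [ 0.5957 -0.049 ] [ 0.5967 -0.0924] 1.25
scribe [ 0.5134 -0.0389] [ 0.6027 -0.035 ] 2.49
spacer top front [ 0.5962 -0.0519] [ 0.5955 -0.0774] -1.72
spacer top far [ 0.5964 -0.0512] [ 0.606  -0.0507] 3.35
spacer bot far [ 0.6044 -0.0523] [ 0.6132 -0.0522] 1.0
stop far [ 0.6117 -0.0481] [ 0.6239 -0.0474] 3.24
stop far bottomedge [ 0.6027 -0.0435] [ 0.6156 -0.0428] 3.2
jig side [ 0.5105 -0.0027] [0.6238 0.0027] 2.76
```

View pics/w10d.png

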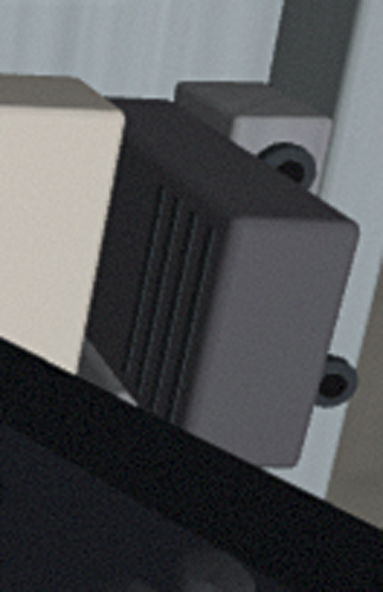

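Run:
```python
from h import *
im=load("w10");f=lambda a,b:(380+a/2.9-.3,180+b/2.9-.3)
P=[onz(im,*f(*p),.054)[:2] for p in [(230,218),(358,222),(300,467),(186,463)]]
print(np.round(P,4))
for a,b in [(3,0),(2,1)]:
    d=P[b]-P[a];print(np.degrees(np.arctan2(-d[0],d[1])),np.linalg.norm(d))
for a,b in [(0,1),(3,2)]:
    d=P[b]-P[a];print(np.degrees(np.arctan2(d[1],d[0])),np.linalg.norm(d))
S=[onz(im,*f(*p),.026)[:2] for p in [(232,117),(331,119)]];print(np.round(S,4))
```

```text
[[ 0.5956 -0.0514]
 [ 0.6109 -0.051 ]
 [ 0.6123 -0.0859]
 [ 0.5976 -0.0862]]
3.1855074572344106 0.034877379664982756
2.3266124153133725 0.03489738260074393
1.3700514227688407 0.015208979402764753
1.2426913390580612 0.014686676504997914
[[ 0.6115 -0.0483]
 [ 0.6259 -0.0478]]
```

The tile has turned about 1.6° clockwise relative to the spacer and stop. The spacer itself is square to the stop, with yaw 2.75°. I'll back off, shift a few mm towards −y (still within the spacer's width) and push harder.

step_arm([
  [0,-0.008,-0.0005,0.001,0],
])

```text
t: 19.85
tool_pos: [0.5177, -0.0726, 0.0185]
tool_rot: [-2.155, -2.267, 0.013]
contact_force: [0.0, -0.5, 0.4]
opening: -0.0003
```

Run:
```python
from h import *
st(4)
```

```text
20.05 [ 0.5176 -0.0726  0.0183] ydeg 2.88 toolz [-0.0151  0.0036] F [ 0.6 -0.5 -0.2] op -0.0001
```

step_arm([
  [0,0.0,-0.005,-0.001,0],
])

```text
t: 20.18
tool_pos: [0.5179, -0.0776, 0.0174]
tool_rot: [-2.156, -2.268, 0.012]
contact_force: [-0.5, 0.6, 0.6]
opening: -0.0
```

Run:
```python
from h import *
st(4)
```

```text
20.38 [ 0.5177 -0.0777  0.0173] ydeg 2.86 toolz [-0.015   0.0036] F [-0.5  0.4 -0.4] op -0.0001
```

step_arm([
  [0,0.006,0.0003,0,0],
])

```text
t: 20.5
tool_pos: [0.5237, -0.0774, 0.0171]
tool_rot: [-2.156, -2.266, 0.012]
contact_force: [0.2, 0.1, 0.2]
opening: 0.0001
```

Run:
```python
from h import *
st(3)
```

```text
20.65 [ 0.5242 -0.0774  0.0174] ydeg 2.87 toolz [-0.0148  0.0035] F [1.1 0.2 0.4] op -0.0002
```

step_arm([
  [0,0.005,0.0003,0.001,0],
])

```text
t: 20.78
tool_pos: [0.5258, -0.0772, 0.0172]
tool_rot: [-2.15, -2.263, 0.023]
contact_force: [-16.7, -4.3, 6.3]
opening: 0.0001
```

Run:
```python
from h import *
st(3);st(3)
```

```text
20.93 [ 0.5256 -0.0773  0.0172] ydeg 2.92 toolz [-0.0249  0.0032] F [-10.7  -3.6   5.6] op 0.0001
21.07 [ 0.5256 -0.0773  0.0172] ydeg 2.91 toolz [-0.0246  0.0033] F [-10.6  -1.4   4.6] op -0.0001
```

step_arm([
  [0,0.007,0.0003,0.004,0],
])

```text
t: 21.2
tool_pos: [0.5259, -0.0773, 0.0184]
tool_rot: [-2.141, -2.255, 0.042]
contact_force: [-17.3, -5.8, 0.3]
opening: 0.0001
```

Run:
```python
from h import *
st(3);im=shot("wrist","w11");st()
crop("w11",230,80,490,320,3,"w11c")
```

```text
21.35 [ 0.5256 -0.0773  0.0178] ydeg 2.97 toolz [-0.0421  0.0029] F [-15.2  -5.3   1.2] op -0.0007
21.4 [ 0.5256 -0.0772  0.0177] ydeg 2.96 toolz [-0.0419  0.0029] F [-15.3  -5.3   1. ] op -0.0001
```

View pics/w11c.png

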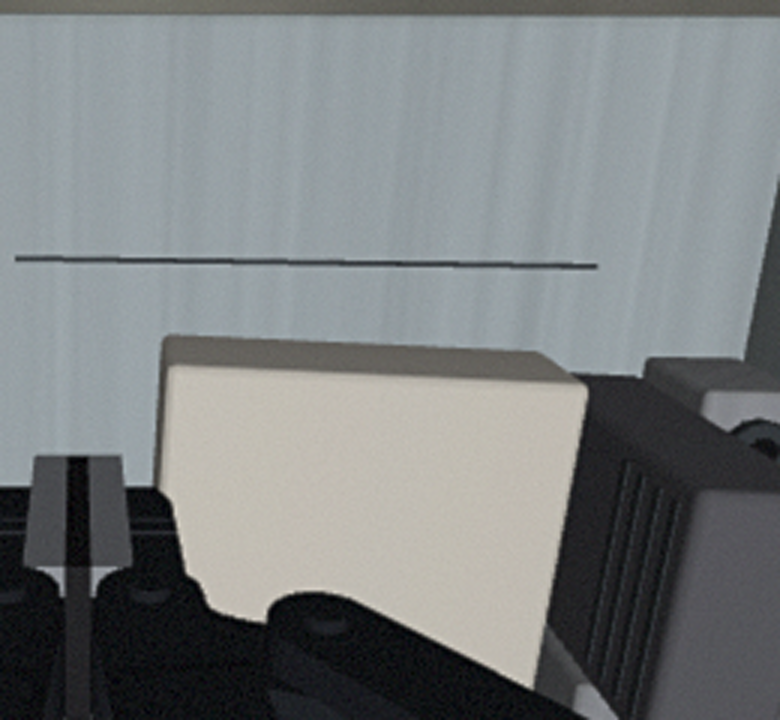

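Run:
```python
from h import *
im=load("w11");f=lambda a,b:(230+a/3-.3,80+b/3-.3)
def L(n,a,b,z,rel):
    p,q=onz(im,*f(*a),z),onz(im,*f(*b),z);d=q-p;print(n,p[:2].round(4),q[:2].round(4),(np.degrees(np.arctan2(d[1],d[0]))-rel).round(2))
L("tile far edge",(175,367),(575,383),.026,0)
L("tile rear",(588,390),(536,684),.026,-90)
L("scribe",(15,258),(597,266.5),.008,0)
L("jig side",(0,13),(780,16),.008,0)
L("spacer top far",(697,492),(775,492),.054,0)
im=load("w8");f=lambda a,b:(a,b)
crop("w8",220,80,480,310,3,"w8c")
```

```text
tile far edge [ 0.5385 -0.0496] [ 0.594  -0.0483] 1.33
tile rear [ 0.596  -0.0492] [ 0.5972 -0.0966] 1.46
scribe [ 0.5136 -0.0391] [ 0.6027 -0.0351] 2.61
jig side [ 0.5101 -0.0028] [0.6212 0.0024] 2.68
spacer top far [ 0.596  -0.0517] [ 0.6045 -0.0511] 4.08
```

View pics/w8c.png

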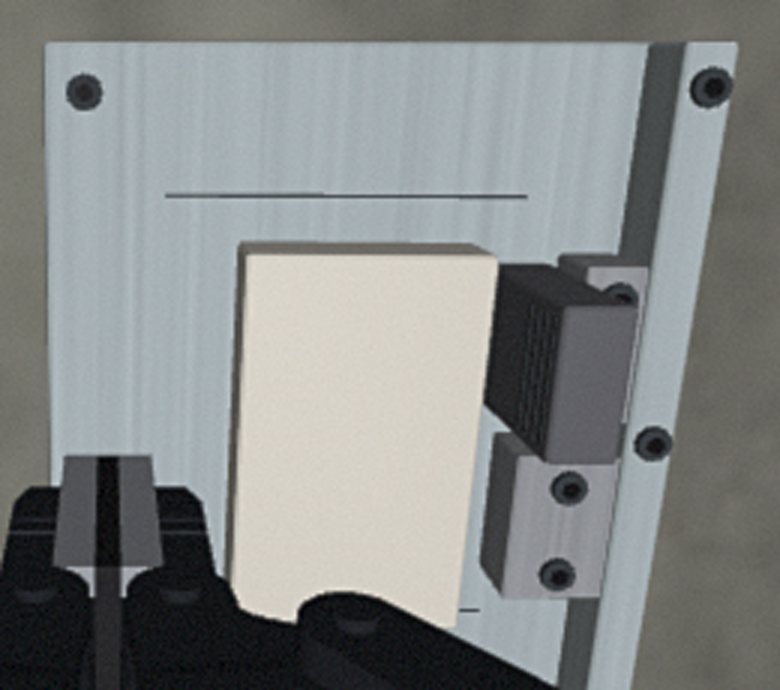

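```bash
cat >> h.py <<'E'
def edge(im,p,q,n=60,w=5):
    """subpixel edge points along p->q: max gradient perpendicular; robust line fit; returns endpoints"""
    g=cv2.GaussianBlur(cv2.cvtColor(im["color"],cv2.COLOR_RGB2GRAY).astype(np.float32),(0,0),.7)
    p=np.array(p,float);q=np.array(q,float);d=(q-p)/np.linalg.norm(q-p);nn=np.array([-d[1],d[0]])
    s=np.arange(-w,w+.01,.1);out=[]
    for t in np.linspace(0,1,n):
        c=p+t*(q-p);pts=(c+s[:,None]*nn).astype(np.float32)
        v=cv2.remap(g,pts[:,:1],pts[:,1:],cv2.INTER_CUBIC).ravel();gr=np.abs(np.gradient(v));k=gr.argmax()
        if gr[k]>.4: out.append(c+s[k]*nn)
    out=np.array(out,np.float32);vx,vy,x0,y0=cv2.fitLine(out,cv2.DIST_HUBER,0,.01,.01).ravel()
    dd=np.array([vx,vy]);c=np.array([x0,y0]);f=lambda z:c+dd*((z-c)@dd)
    r=np.abs((out-c)@np.array([-vy,vx]));return f(p),f(q),len(out),r.mean()
def lyaw(im,p,q,z,rel,n=""):
    a,b,k,r=edge(im,p,q);A=onz(im,*a,z);B=onz(im,*b,z);d=B-A
    print(n,A[:2].round(4),B[:2].round(4),"yaw",round((np.degrees(np.arctan2(d[1],d[0]))-rel+90)%180-90,2),k,r.round(2))
    return A,B
E
python3 - <<'E'
from h import *
im=load("w11");f=lambda a,b:(230+a/3-.3,80+b/3-.3)
lyaw(im,f(185,367),f(565,383),.026,0,"tile far")
lyaw(im,f(586,400),f(538,670),.026,-90,"tile rear")
lyaw(im,f(25,258),f(585,266.),.008,0,"scribe")
lyaw(im,f(10,13),f(770,16),.008,0,"jigside")
im=load("w8");f=lambda a,b:(220+a/3-.3,80+b/3-.3)
print("w8")
lyaw(im,f(250,254),f(490,256),.026,0,"tile far")
lyaw(im,f(496,270),f(459,600),.026,-90,"tile rear")
lyaw(im,f(175,195),f(520,196),.008,0,"scribe")
lyaw(im,f(55,43),f(640,43),.008,0,"jigside")
im=load("w4");f=lambda a,b:(200+a/4.6-.4,45+b/4.6-.4)
print("w4")
lyaw(im,f(75,67),f(410,72),.026,0,"tile far")
lyaw(im,f(419,80),f(400,640),.026,-90,"tile rear")
lyaw(im,f(65,80),f(74,630),.026,-90,"tile front")
lyaw(im,f(10,9),f(480,13),.008,0,"scribe")
E
```

```text
tile far [ 0.5398 -0.0493] [ 0.5927 -0.0485] yaw 0.9 60 0.22
tile rear [ 0.596  -0.0507] [ 0.5967 -0.0941] yaw 0.82 60 0.25
scribe [ 0.5152 -0.0388] [ 0.6008 -0.0346] yaw 2.83 60 0.99
jigside [ 0.5116 -0.003 ] [0.6198 0.0023] yaw 2.83 60 0.12
w8
tile far [ 0.5331 -0.0493] [ 0.589  -0.0472] yaw 2.14 60 0.24
tile rear [ 0.5907 -0.0505] [ 0.5994 -0.1373] yaw 5.71 60 1.45
scribe [ 0.516 -0.04 ] [ 0.6012 -0.0353] yaw 3.17 60 0.33
jigside [ 0.485  -0.0042] [0.6237 0.0025] yaw 2.79 60 0.0
w4
tile far [ 0.5349 -0.0505] [ 0.5902 -0.0481] yaw 2.42 60 0.23
tile rear [ 0.5915 -0.0489] [ 0.5954 -0.1443] yaw 2.3 60 0.22
tile front [ 0.5333 -0.0522] [ 0.5375 -0.1461] yaw 2.57 60 0.22
scribe [ 0.5209 -0.0408] [ 0.6027 -0.0346] yaw 4.35 60 0.91
```

The tile is really 1.9° off: fitted edges give 0.9° for the tile against 2.8° for the jig. The contact force is (−15,−5) N, so finger friction is holding it from turning back. I'll back off, take out the tool tilt, then press again dragging slightly towards −y.

step_arm([
  [0,-0.015,0.003,0.002,0],
])

```text
t: 21.52
tool_pos: [0.5101, -0.0744, 0.0191]
tool_rot: [-2.14, -2.253, 0.043]
contact_force: [0.3, 0.6, 0.6]
opening: -0.0003
```

Run:
```python
from h import *
st(4)
```

```text
21.73 [ 0.5112 -0.0743  0.02  ] ydeg 2.97 toolz [-0.0406  0.0028] F [ 0.2  0.5 -0.2] op -0.0003
```

step_arm([
  [0,-0.008,0,0.06,0],
])

```text
t: 21.85
tool_pos: [0.5001, -0.0732, 0.0757]
tool_rot: [-2.135, -2.248, 0.048]
contact_force: [1.3, -0.3, 0.1]
opening: -0.0001
```

Run:
```python
from h import *
st(4)
```

```text
22.05 [ 0.5055 -0.0748  0.0824] ydeg 2.97 toolz [-0.0354  0.0014] F [ 0.4 -0.5  0.1] op -0.0
```

step_arm([
  [0,-0.003,0,-0.02,0],
  [0,0,0,-0.02,0],
])

```text
t: 22.3
tool_pos: [0.5041, -0.0749, 0.0422]
tool_rot: [-2.146, -2.261, 0.034]
contact_force: [0.1, 0.4, -0.2]
opening: 0.0002
```

Run:
```python
from h import *
st(5)
```

```text
22.55 [ 0.5043 -0.0751  0.0433] ydeg 2.98 toolz [-0.0324  0.0006] F [-0.1 -0.  -0.1] op -0.0001
```

step_arm([
  [0,0,0,-0.026,0],
  [0,0,0,0,0],
])

```text
t: 22.8
tool_pos: [0.5061, -0.0755, 0.0189]
tool_rot: [-2.148, -2.263, 0.032]
contact_force: [-0.9, -0.1, 0.1]
opening: 0.0
```

Run:
```python
from h import *
st(5)
```

```text
23.05 [ 0.5084 -0.0762  0.0216] ydeg 2.99 toolz [-0.0234 -0.0021] F [-0.2  0.1  0.1] op 0.0001
```

step_arm([
  [0,0.014,0.002,-0.004,0],
])

```text
t: 23.18
tool_pos: [0.5231, -0.0743, 0.0183]
tool_rot: [-2.153, -2.268, 0.026]
contact_force: [0.1, -0.0, -0.1]
opening: 0.0
```

Run:
```python
from h import *
st(4)
```

```text
23.38 [ 0.5229 -0.0741  0.0176] ydeg 3.01 toolz [-0.0234 -0.0021] F [-0.1  0.3  0.2] op 0.0003
```

step_arm([
  [0,0.006,-0.003,0.001,0],
])

```text
t: 23.5
tool_pos: [0.5263, -0.0771, 0.0176]
tool_rot: [-2.147, -2.265, 0.036]
contact_force: [-14.0, -1.8, 3.5]
opening: -0.0001
```

Run:
```python
from h import *
st(3)
im=shot("wrist","w12");st();crop("w12",230,80,490,320,3,"w12c")
```

```text
23.65 [ 0.526  -0.0774  0.0176] ydeg 3.03 toolz [-0.0316 -0.0021] F [-7.9 -0.4  3.8] op 0.0001
23.7 [ 0.526  -0.0774  0.0175] ydeg 3.03 toolz [-0.0314 -0.002 ] F [-8.5 -1.5  3.4] op -0.0003
```

View pics/w12c.png

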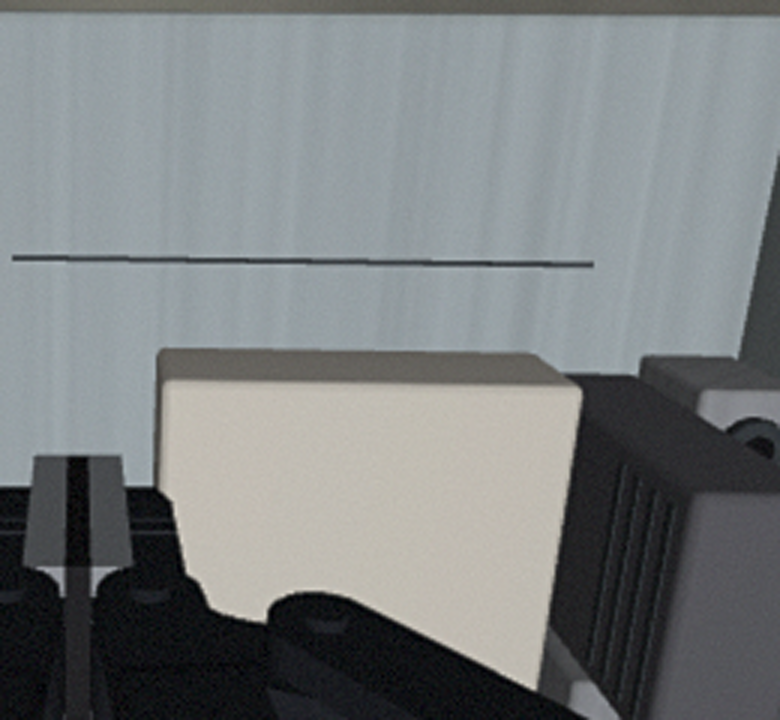

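The tile's far edge, crop (160,380)–(580,388), now looks parallel to the scribed line. I'll fit the lines to measure it.

Run:
```python
from h import *
im=load("w12");f=lambda a,b:(230+a/3-.3,80+b/3-.3)
lyaw(im,f(185,381),f(560,387),.026,0,"tile far")
lyaw(im,f(580,400),f(541,670),.026,-90,"tile rear")
lyaw(im,f(170,352),f(525,356),.024,0,"tile far low")
lyaw(im,f(25,258),f(585,265.),.008,0,"scribe")
lyaw(im,f(10,11),f(770,13),.008,0,"jigside")
lyaw(im,f(690,500),f(640,700),.054,-90,"spacer front top")
```

```text
tile far [ 0.5403 -0.0515] [ 0.5925 -0.0489] yaw 2.82 60 0.29
tile rear [ 0.5958 -0.0509] [ 0.5978 -0.0945] yaw 2.66 60 0.24
tile far low [ 0.5379 -0.0474] [ 0.5877 -0.045 ] yaw 2.79 60 0.19
scribe [ 0.5156 -0.0391] [ 0.6016 -0.0355] yaw 2.43 60 0.97
jigside [ 0.512  -0.0028] [0.6204 0.0023] yaw 2.7 60 0.19
spacer front top [ 0.5958 -0.0528] [ 0.5972 -0.0795] yaw 2.82 60 0.9
```

Square now, at 2.7–2.8° for tile, jig and spacer. The final step is to press more firmly and hold.

step_arm([
  [0,0.008,-0.0005,0.003,0],
])

```text
t: 23.82
tool_pos: [0.5265, -0.0774, 0.0177]
tool_rot: [-2.135, -2.253, 0.055]
contact_force: [-23.5, -0.4, 5.4]
opening: -0.0003
```

Run:
```python
from h import *
st(4)
im=shot("wrist","w13");st(4);crop("w13",230,80,490,320,3,"w13c")
f=lambda a,b:(230+a/3-.3,80+b/3-.3)
```

```text
24.02 [ 0.5264 -0.0774  0.0177] ydeg 3.08 toolz [-0.0514 -0.0004] F [-19.8  -0.5   8.1] op -0.0
24.27 [ 0.5264 -0.0774  0.0177] ydeg 3.08 toolz [-0.0512 -0.0004] F [-19.2  -0.8   7.8] op 0.0
```

View pics/w13c.png

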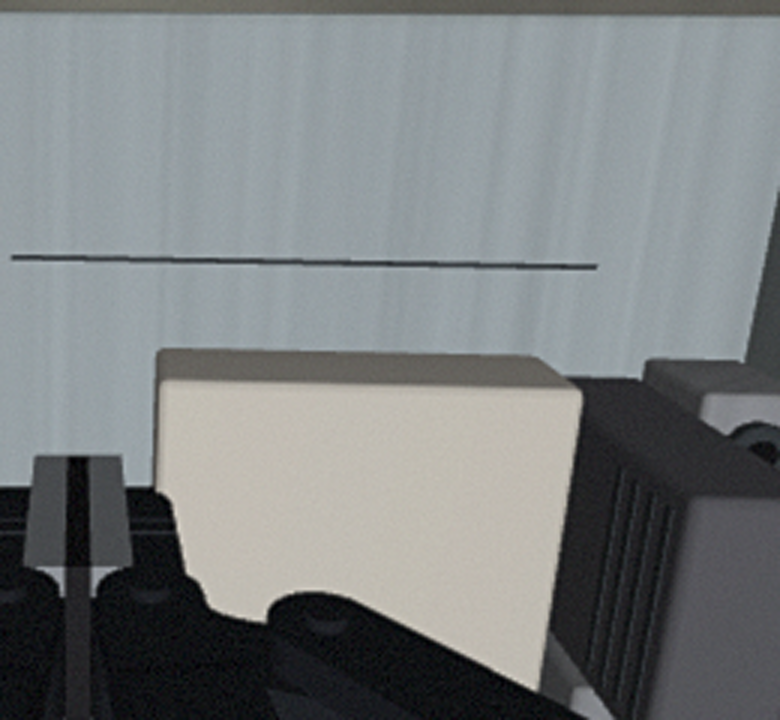

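Run:
```python
from h import *
im=load("w13");f=lambda a,b:(230+a/3-.3,80+b/3-.3)
lyaw(im,f(185,381),f(560,389),.026,0,"tile far")
lyaw(im,f(580,405),f(541,670),.026,-90,"tile rear")
lyaw(im,f(10,12),f(770,16),.008,0,"jigside")
A,B=lyaw(im,f(690,505),f(640,700),.054,-90,"spacer front top")
s=shot("scene","s13");crop("s13",120,110,400,300,2.8,"s13c");st()
```

```text
tile far [ 0.5408 -0.0515] [ 0.5925 -0.049 ] yaw 2.78 60 0.22
tile rear [ 0.5959 -0.0512] [ 0.5979 -0.0936] yaw 2.62 60 0.23
jigside [ 0.5121 -0.0028] [0.6196 0.0023] yaw 2.72 60 0.18
spacer front top [ 0.5959 -0.0528] [ 0.5972 -0.0786] yaw 2.79 60 1.07
24.32 [ 0.5264 -0.0774  0.0177] ydeg 3.08 toolz [-0.0511 -0.0004] F [-18.5  -1.9   6.8] op -0.0001
```

View pics/s13c.png

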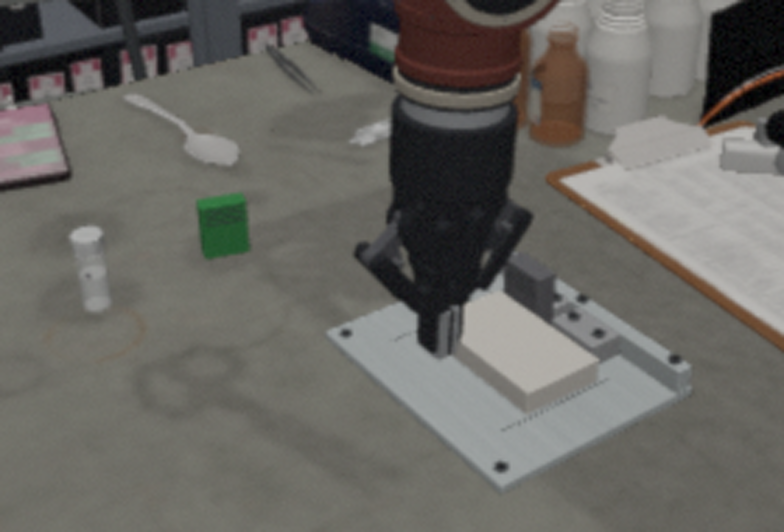

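Run:
```python
from h import *
print(ctrl.finish_job())
```

```text
the job is handed in; nothing more can be done
None
```

The job is handed in at about 24.3 s. The grey spacer stands on the plate in the gap at the thinner stop, released. The closed fingers were still pressing the tile's front edge towards the stops at about 19 N.

**Pushing:** The first pushes turned the tile about 1.9° out of square, and finger friction kept it there. I backed off and pressed again, dragging slightly towards −y, which squared it. The contact ended about 5 mm towards −y from the spacer's centre line, still within the spacer's width.

**Last checks:**
- **Square:** the tile's edges measured 2.6–2.8° yaw, the jig's side 2.7° and the spacer's front face 2.8°.
- **Tight:** the tile's rear edge and the spacer's front face both measured x = 0.596. The push force stayed at 18–20 N over the last half second.
- **Bystanders:** the sample cell and the green block look unmoved in the last scene picture. The jar was hidden behind the arm there, so it was not checked at the end. The arm passed well above it.
- **Off-nominal:** the tool leaned about 3° while pressing, and about 7 N of the contact force was vertical.

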